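# Load a drive cartridge through a sprung dust flap

### The arm

A 7-joint arm with a two-finger parallel gripper is mounted at the origin on the work surface. World frame = base frame: x ahead of the robot, y to its left, z up, the work surface at z = 0. Lengths are in m, angles in rad, forces in N, time in s.
With the tool pointing down it reaches from about 0.4 to 0.85 m from the base axis. Payload 4.5 kg.
Tool frame: the origin (TCP) lies midway between the tips of the shut fingers; the grasp point (between the pads) lies 19 mm behind it; z points along the fingers, y is the line along which they close (so a half turn about z gives the same grasp; the last joint's range is limited). The gripper opens to 88 mm and grips with 3 to 60 N. Pads are 18 mm wide; open, the fingers measure 123 mm over their backs; the gripper's body (75 mm by 187 mm) begins 45 mm behind the grasp point.
Start: joints at [-1.31, 0.689, -0.195, 1.565, 0.157, 0.902, -0.215], TCP at [0.141, 0.609, 0.239] pointing down, gripper open.
Joint ranges: [-3.01, 3.01], [-0.46, 2.08], [-1.47, 1.51], [0.13, 2.56], [-1, 4.14], [0.04, 2.09], [-2.66, 2.66]. Speed limits (rad/s): [2.57, 2.57, 3.14, 3.14, 3.14, 3.14, 3.14].

### API

Orientations are given as a unit quaternion [x, y, z, w].
In Python, from cell import sensors, vision, ticket gives the robot as it stands. The module is installed in compiled form; this text tells all that it offers.
- The arm moves only by the tool servo_tool, never from a script. Its argument "plan" is a list of rows, each a list of 4 numbers: the shift along the tool's x, y, z scaled (see below), then the turn about the tool's z scaled (see below). In form: [[tx, ty, tz, yaw], ...]. A call has 1 to 20 rows; each row shifts and turns the commanded pose from where the row before left it, along the tool's axes as they then stand; what a row does not reach is not made up. The controller multiplies each number of a shift by 0.02 m and each number of a turn by 6 degrees. A row lasts 1/12 s, in which the tool goes at most 41.7 mm and 7.16 degrees, less where a joint would pass 70% of its speed; a pose out of reach is approached as far as the arm can. A call with a number of a shift or a turn outside -1 to 1 is refused whole. A call with a gripper value outside its range is refused whole. "jaw" is the opening, from -1 (shut) to 1 (fully open), set as the call begins (left out, the last holds). The fingers move at their own pace and stop on an object; "newtons" is the grip in N (left out, the last holds). Time passes only in rows, so rows that do not move let the fingers close. It gives the time, the measured TCP pose, the force, the opening and the grip force at its end, in the units of the state.
- sensors.read_state(): the state, without advancing time (a new reading comes with each control period).
- vision.read_camera(name): name is "scene" or "top"; returns a dict with "color" (384x512x3 uint8, red, green, blue), "fx", "fy", "cx", "cy" (pixels), "world_to_cam" (4x4, takes a point from world to camera coordinates). Camera axes: x right, y down, z forward; pixel columns grow to the right and rows downward; lengths in m; the calibration is good to about 2 mm. A picture is of the moment at which its call begins. There is no depth.
- ticket.close_job(): hands the job in; it is judged then, once.
The state is a dict: "clock": time; "joint_positions": joint angles; "dq": joint speeds; "joint_efforts": joint torques, N m; "ee_pos": TCP position; "tcp_rot": TCP orientation; "ft_force": force on the tool from outside, world axes, zero at the start; "torque": the same for the moment, N m; "grip_width": finger opening in m; "grasp_force": force on a finger pad.
Only numpy, scipy, OpenCV 4.12 (cv2) and the standard library are available. Lean on these libraries where they do the work, as an engineer would, in place of code of your own. Each camera call takes 0.05 s, during which the arm holds its last target. There are 200 camera calls.

### The job

Pick up the drive cartridge with the yellow band, set it on the landing of the drive dock with its brass contact end towards the gate, and push it in through the sprung orange flap until its connector is pressed fully home; you must feel for the bottom of the connector, so press firmly but gently, never with more than about 15 N. Then draw back so that the flap swings fully shut behind it, and leave the blue-banded spare and everything else on the desk where it is.

Things in the scene. Friction and masses are not known exactly. Their poses are not given: they have to be found in the camera images.
- cartridge_center (a point): Centre of the loose drive cartridge to be loaded: a dark block 80 long (x) by 46 wide (y) by 20 high (z) mm, upright corners at the front end rounded 7.5 mm, about 0.10 to 0.21 kg, with a yellow band across its top near the back end and brass contacts on top at the front (+x) end. Starts flat on a 2 mm pink mat. Axes: +x to the contact end, z up; the point is 10 mm above the underside.
- cartridge_nose (a point): Middle of the cartridge's contact-end face, 40 mm along +x from its centre, same axes.
- dock: Drive dock, fixed to the desk: a black low channel with aluminium floor, 330 mm long. Origin: at desk height (z = 0) below the middle of the gate opening; +x is the way in, y to the left looking in, z up. Floor 4 mm thick, 110 mm wide, from x = -135 (open landing before the gate) to 195 mm. Walls reach z = 28 mm. Its surfaces are slippery (friction about 0.3).
- landing (a point): Point on top of the landing's floor (z = 4 mm), on the middle line, 78 mm before the gate; axes as the dock's. A cartridge centred here lies clear of the gate and of the funnel wings.
- gate (a point): Middle of the gate opening on top of the floor; axes as the dock's. Opening 50 mm wide (y -25 to 25). Two cyan funnel wings 28 mm high lead to it, from 64 mm wide at 32 mm before the gate.
- bay (a point): Floor point 50 mm past the gate. Channel 50 mm wide (left wall set back 8 mm up to x = 60 for the flap). Open above up to dock x = 90 for pushing fingers, then a grey roof at z = 28 to 32 mm with a 26 mm wide middle slot. Inside, a connector whose face is 136 to 152 mm past the gate, different each time, not measured; a loaded cartridge's back ends 62 to 80 mm past the gate.
- flap (a joint): Opening angle of the orange sprung flap at the gate (rad): 0 shut, up to 1.5. A plate 55 wide by 21 high by 3 mm, from 5 to 26 mm above the desk, on an upright hinge at dock x = 4, y = 31 mm. It swings inwards only, folds against the left wall, and a light spring (under 1 N at its tip) shuts it as soon as nothing is in its 60 mm sweep.
- seat (a joint): How far the connector has been pushed in by the cartridge (m): 0 untouched, 0.008 bottomed on its stop (fully home; 0.0072 is enough). It yields to 4 N (with rubbing some 5 to 10 N at the hand), stays where it is pushed, then stops on a stiff rubber buffer (7 N per mm): the force rises steeply past that (12 N is enough), the sign that it is home. Let go, the buffer pushes the cartridge back 1 to 2 mm.
- spare: Spare cartridge, same shape with a blue band, on the pink mat; origin at the centre of its underside. Leave alone.
- lens_cap: Black lens cap, 62 mm across, 9 mm high; origin at its underside. Leave alone.
- screwdriver: Screwdriver lying on the desk, about 200 mm long. Leave alone.
- pump: Black cooling pump about 62 x 62 x 64 mm with two steel ports; origin at its underside. Leave alone.
- valve: Small steel ball valve with a black lever, 50 mm long, 33 mm high; origin at its underside. Leave alone.
- coolant: Blue bottle, 64 mm across, 170 mm high; origin at its underside. Leave alone.
- collar: Brass collar, 32 mm across, 12 mm high; origin at its underside. Leave alone.
Things that resemble listed ones, but are neither listed nor needed, are in the scene too. What is shaped like the part that bears cartridge_center but red is not meant.

How it is judged:
By the outcome, as a careful person would: the job done as asked, in the order asked, and still so for the second after the job is handed in, with the robot touching nothing.
It also fails if it takes over 64 s, if anything falls off the work surface, if the arm or the gripper's body presses on something with over 40 N, if the wrist force passes 120 N, or if a joint passes its speed limit or range.

## Working session

There is one attempt and no reset: what is moved stays moved. The work goes in short steps, Python scripts to look and compute and a tool call to move; the robot and the scene stay as the last step left them, time stands still between calls to the robot, and variables do not carry over. Pictures are saved under pics/ and viewed, at most 10 in all, crops included, and the job is handed in when it is done.

Besides the shell and the picture viewer there is one more tool, called after "Emit:" in YAML: its name, and indented under it one key for each argument. servo_tool: Moves the arm, as the interface text tells. Shifts and turns lie within -1 to 1; 1 stands for 0.02 m of shift or 6 degrees of turn. Its arguments: {"type":"object","properties":{"plan":{"type":"array","items":{"type":"array","items":{"type":"number"}}},"jaw":{"type":"number"},"newtons":{"type":"number"}},"required":["plan"]}

```bash
mkdir -p pics; cat > h.py <<'E'
import numpy as np, cv2
from cell import sensors, vision, ticket
def snap(n,fn=None):
    c=vision.read_camera(n)
    if fn: cv2.imwrite('pics/'+fn,c['color'][:,:,::-1])
    return c
def ray(c,u,v,z):
    M=np.array(c['world_to_cam']);R=M[:3,:3];t=M[:3,3]
    o=-R.T@t; d=R.T@np.array([(u-c['cx'])/c['fx'],(v-c['cy'])/c['fy'],1])
    return o+d*(z-o[2])/d[2]
def proj(c,p):
    q=np.array(c['world_to_cam'])@np.r_[p,1]
    return q[0]/q[2]*c['fx']+c['cx'],q[1]/q[2]*c['fy']+c['cy']
E
python3 - <<'E'
from h import *
a=snap('scene');b=snap('top')
cv2.imwrite('pics/a.png',a['color'][:,:,::-1])
cv2.imwrite('pics/b.png',cv2.resize(b['color'][:,:,::-1],(800,600),interpolation=cv2.INTER_CUBIC))
s=sensors.read_state();print({k:np.round(v,3) for k,v in s.items()})
print(b['fx'],np.round(b['world_to_cam'],3))
E
```

```text
{'clock': np.float64(0.1), 'joint_positions': array([-1.31 ,  0.69 , -0.195,  1.566,  0.157,  0.903, -0.215]), 'dq': array([ 0.   , -0.003, -0.001, -0.004,  0.   ,  0.   ,  0.   ]), 'joint_efforts': array([-3.0000e-03, -5.2851e+01, -1.2720e+00, -1.5384e+01, -5.3000e-02,
        2.0000e-03,  0.0000e+00]), 'ee_pos': array([0.14 , 0.608, 0.238]), 'tcp_rot': array([ 0.113,  0.994, -0.001, -0.   ]), 'ft_force': array([ 0.441,  0.336, -0.925]), 'torque': array([ 0.043, -0.012, -0.003]), 'grasp_force': np.float64(0.0), 'grip_width': np.float64(0.088)}
452.91428771371363 [[ 0.02  -1.    -0.002  0.035]
 [-0.991 -0.019 -0.129  0.53 ]
 [ 0.129  0.005 -0.992  1.32 ]
 [ 0.     0.     0.     1.   ]]
```

View pics/b.png

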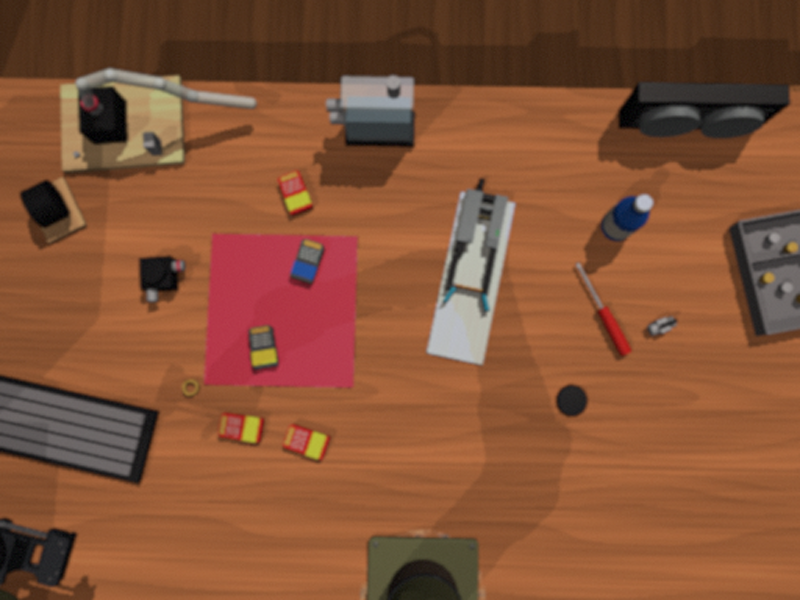

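View pics/a.png

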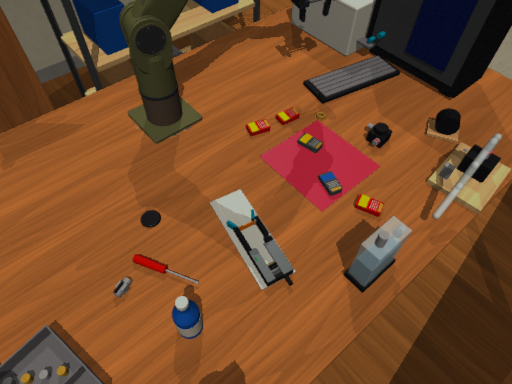

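Top view (800x600 enlargement): the dark block with the yellow band on the mat is at (263,348), with its band at the robot end and contacts away. Look-alikes are the blue-banded spare (308,262) and red packs with yellow at (295,193), (241,429) and (307,441). The target is the one at (263,348). The dock is at about (470,280), with its landing towards the robot. I'll check with a close crop and measure.

```bash
cat > m.py <<'E'
from h import *
b=snap('top');a=snap('scene')
def crop(c,x0,y0,w,h,k): return cv2.resize(c['color'][y0:y0+h,x0:x0+w,::-1],(w*k,h*k),interpolation=cv2.INTER_CUBIC)
t1=crop(b,140,195,60,50,6);t2=crop(b,265,110,75,130,4)
im=np.zeros((530,800,3),np.uint8);im[:300,:360]=t1;im[:520,370:670]=t2
cv2.imwrite('pics/c.png',im)
cv2.imwrite('pics/d.png',np.vstack([crop(a,200,180,100,110,5)]))
for n,c,box in (('top',b,(130,190,200,250)),('scene',a,(295,130,330,160))):
    x0,y0,x1,y1=box
    hsv=cv2.cvtColor(c['color'],cv2.COLOR_RGB2HSV)
    sub=hsv[y0:y1,x0:x1].astype(int)
    m=((sub[...,0]>15)&(sub[...,0]<45)&(sub[...,1]>60)|(sub[...,1]<90)|((sub[...,2]<70)&(sub[...,0]>20)&(sub[...,0]<160))).astype(np.uint8)
    cs,_=cv2.findContours(m,cv2.RETR_EXTERNAL,cv2.CHAIN_APPROX_NONE)
    k=max(cs,key=cv2.contourArea);k=k+np.array([x0,y0])
    P=np.array([ray(c,u,v,0.022)[:2] for u,v in k[:,0]],np.float32)
    r=cv2.minAreaRect(P*1000);print(n,r,cv2.contourArea(k))
    y=((sub[...,0]>22)&(sub[...,0]<40)&(sub[...,1]>170)&(sub[...,2]>120))
    v,u=np.nonzero(y);print('band',len(u),ray(c,u.mean()+x0,v.mean()+y0,0.022))
E
python3 m.py
```

```text
top ((454.1990966796875, 315.2353515625), (76.87919616699219, 48.898189544677734), 10.59191608428955) 352.0
band 117 [0.43612821 0.31253004 0.022     ]
scene ((457.043212890625, 308.8404846191406), (82.00017547607422, 61.16471481323242), 10.195670127868652) 250.0
band 69 [0.43387069 0.31046563 0.022     ]
```

View pics/c.png

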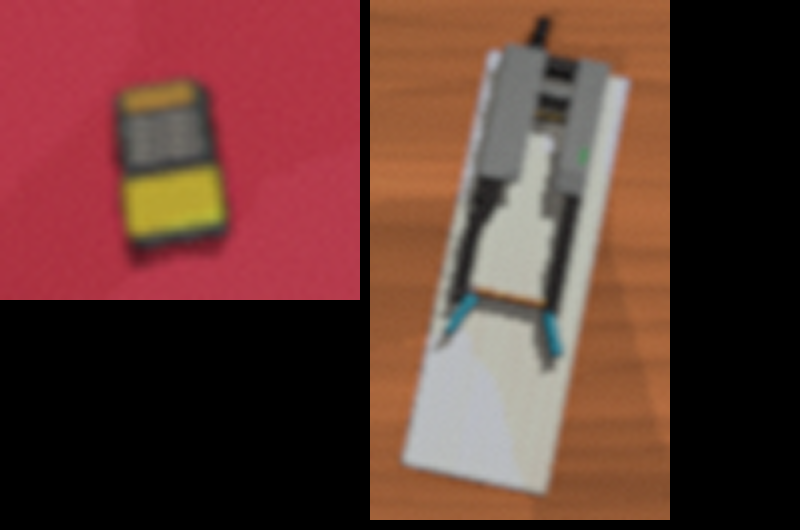

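View pics/d.png

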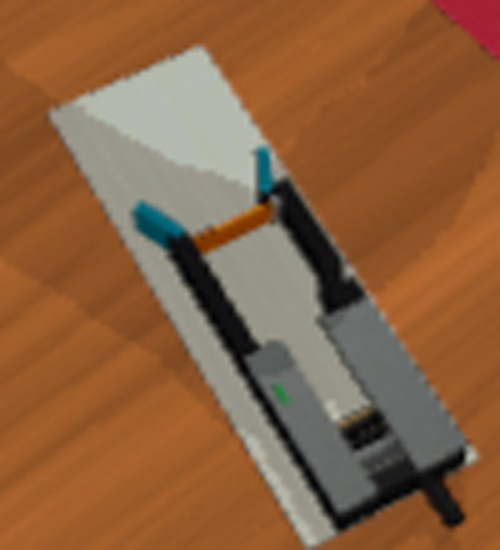

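The crop confirms the choice: dark body, yellow band at the near end, brass contacts at the far end. The dock's landing end corners are at (403,463) and (547,492) in the crop. The flap is shut and the wings are at about x=455 and x=555.

```bash
python3 - <<'E'
from h import *
b=snap('top');a=snap('scene')
T=[(273.25,225.75),(309.25,233),(330,130),(294.5,123)]
S=[(241,189),(210,202.4),(262.4,289.6),(295,272)]
for n,c,q in (('top',b,T),('scene',a,S)):
    P=np.array([ray(c,u,v,0.004)[:2] for u,v in q])
    d=(P[3]+P[2]-P[0]-P[1])/2;L=np.linalg.norm(d);d/=L
    e=P[1]-P[0]
    print(n,P.round(4).tolist(),'L',L,'W',np.linalg.norm(e),'yaw',np.degrees(np.arctan2(d[1],d[0])),'centre',P.mean(0),'gate',P.mean(0)-0.03*d, (P[0]+P[1])/2+.135*d)
# colours: cyan wings and flap
for n,c in (('top',b),('scene',a)):
    h=cv2.cvtColor(c['color'],cv2.COLOR_RGB2HSV).astype(int)
    m=((h[...,0]>85)&(h[...,0]<105)&(h[...,1]>120)&(h[...,2]>60)).astype(np.uint8)
    k,l,st,ce=cv2.connectedComponentsWithStats(m)
    for i in range(1,k):
        if st[i,4]>5: print(n,'cyan',st[i],ce[i].round(1),ray(c,*ce[i],0.028).round(4))
E
```

```text
top [[0.4501, -0.0019], [0.4302, -0.1112], [0.7522, -0.1743], [0.7726, -0.0634]] L 0.3282445953557481 W 0.11107259150935417 yaw -10.941001974963008 centre [ 0.60129698 -0.08768671] gate [ 0.57184228 -0.08199276] [ 0.57270403 -0.08215935]
scene [[0.4525, 0.0006], [0.4312, -0.1075], [0.754, -0.1709], [0.7739, -0.0678]] L 0.3287749213694039 W 0.11022189196589205 yaw -11.559817716273187 centre [ 0.60290681 -0.08638423] gate [ 0.57351533 -0.0803725 ] [ 0.57411544 -0.08049525]
top cyan [285 184   6   8  18] [287.8 186.8] [ 0.5668 -0.0433  0.028 ]
top cyan [309 188   3  10  20] [309.8 192.5] [ 0.5506 -0.1096  0.028 ]
scene cyan [377  31   9   7  43] [380.8  34.1] [0.1848 1.0469 0.028 ]
scene cyan [367  36   9   7  38] [370.6  38.9] [0.1808 0.9788 0.028 ]
scene cyan [252 210   3   9  20] [252.6 214.2] [ 0.5633 -0.0441  0.028 ]
scene cyan [227 221  10   8  41] [230.9 224.4] [ 0.5497 -0.1163  0.028 ]
```

Emit:
servo_tool:
  plan:
    - [0, 0, 0, -1]
    - [0, 0, 0, -1]
    - [0, 0, 0, -1]
    - [0, 0, 0, -0.93]
    - [0, 0, 0, 0]
  jaw: 1

```text
clock: 0.72
ee_pos: [0.1407, 0.6089, 0.2386]
tcp_rot: [-0.093, 0.996, -0.0, -0.0]
ft_force: [0.3, 0.6, 0.3]
grip_width: 0.088
grasp_force: 0.0
```

```bash
cat >> h.py <<'E'
from scipy.spatial.transform import Rotation as Ro
def go(t):
    s=sensors.read_state();R=Ro.from_quat(s['tcp_rot']).as_matrix()
    d=R.T@(np.array(t)-s['ee_pos'])/0.02
    print('clk',round(float(s['clock']),2),'pos',np.round(s['ee_pos'],4),'yangle',round(np.degrees(np.arctan2(R[1,1],R[0,1])),2),'tool units',d.round(2),'F',np.round(s['ft_force'],1),'z',R[:,2].round(3))
E
python3 -c "
from h import *
go([.454,.314,.12])"
```

```text
clk 0.72 pos [0.1407 0.6089 0.2386] yangle 100.71 tool units [-12.66 -17.4    5.93] F [0.3 0.6 0.3] z [-0. -0. -1.]
```

Emit:
servo_tool:
  plan:
    - [-0.7, -0.97, 0.1, 0]
    - [-0.7, -0.97, 0.2, 0]
    - [-0.7, -0.97, 0.3, 0]
    - [-0.7, -0.97, 0.3, 0]
    - [-0.7, -0.97, 0.3, 0]
    - [-0.7, -0.97, 0.3, 0]
    - [-0.7, -0.97, 0.3, 0]
    - [-0.7, -0.97, 0.3, 0]
    - [-0.7, -0.97, 0.3, 0]
    - [-0.7, -0.97, 0.4, 0]
    - [-0.7, -0.97, 0.4, 0]
    - [-0.7, -0.97, 0.4, 0]
    - [-0.7, -0.97, 0.4, 0]
    - [-0.7, -0.97, 0.4, 0]
    - [-0.7, -0.97, 0.4, 0]
    - [-0.7, -0.97, 0.4, 0]
    - [-0.7, -0.97, 0.4, 0]
    - [-0.7, -0.97, 0.4, 0]
    - [0, 0, 0, 0]
    - [0, 0, 0, 0]

```text
clock: 2.38
ee_pos: [0.4533, 0.3106, 0.1183]
tcp_rot: [-0.089, 0.996, -0.001, -0.0]
ft_force: [-0.2, -0.6, -0.1]
grip_width: 0.0885
grasp_force: 0.0
```

```bash
python3 -c "
from h import *
go([.454,.314,.012])
a=snap('scene');b=snap('top')
f=lambda c,x,y:cv2.resize(c['color'][y:y+80,x:x+90,::-1],(450,400),interpolation=cv2.INTER_CUBIC)[:, :390]
cv2.imwrite('pics/e.png',np.hstack([f(a,265,95),f(b,125,175)]))"
```

```text
clk 2.38 pos [0.4533 0.3106 0.1183] yangle 100.26 tool units [-0.07  0.16  5.31] F [-0.2 -0.6 -0.1] z [-0.    -0.001 -1.   ]
```

View pics/e.png

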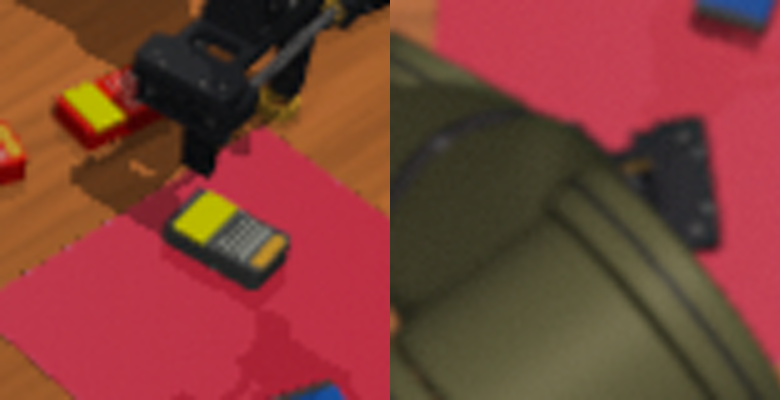

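The cartridge is still clear under the hand, and the gripper is aligned over it (left half, block at about (228,240)). Descending now.

Emit:
servo_tool:
  plan:
    - [-0.1, 0.14, 0.8, 0]
    - [0, 0, 0.9, 0]
    - [0, 0, 0.9, 0]
    - [0, 0, 0.9, 0]
    - [0, 0, 0.8, 0]
    - [0, 0, 0.6, 0]
    - [0, 0, 0.4, 0]
    - [0, 0, 0.2, 0]
    - [0, 0, 0, 0]

```text
clock: 3.23
ee_pos: [0.4533, 0.3157, 0.0084]
tcp_rot: [-0.093, 0.996, -0.0, -0.0]
ft_force: [-0.9, 1.4, 0.1]
grip_width: 0.088
grasp_force: 0.0
```

Emit:
servo_tool:
  plan:
    - [0, 0, 0, 0]
    - [0, 0, 0, 0]
    - [0, 0, 0, 0]
    - [0, 0, 0, 0]
    - [0, 0, 0, 0]
    - [0, 0, 0, 0]
    - [0, 0, 0, 0]
    - [0, 0, 0, 0]
  jaw: -1
  newtons: 15

```text
clock: 3.9
ee_pos: [0.4539, 0.3152, 0.0089]
tcp_rot: [-0.092, 0.996, 0.0, 0.0]
ft_force: [0.2, 0.1, 1.7]
grip_width: 0.0458
grasp_force: 15.0
```

```bash
python3 -c "
from h import *
go([.4965,-.0662,.15])"
```

```text
clk 3.9 pos [0.4539 0.3152 0.0089] yangle 100.59 tool units [  1.41 -19.14  -7.06] F [0.2 0.1 1.7] z [ 0.  0. -1.]
```

Emit:
servo_tool:
  plan:
    - [0, 0, -0.4, 0]
    - [0, 0, -0.8, 0]
    - [0, 0, -0.9, 0]
    - [0, 0, -0.9, 0]
    - [0, 0, -0.9, 0.63]
    - [0, 0, -0.9, 1]
    - [0, 0, -0.6, 1]
    - [0, 0, -0.2, 1]
    - [0, 0, 0, 0]
    - [0, 0, 0, 0]

```text
clock: 4.73
ee_pos: [0.4537, 0.315, 0.121]
tcp_rot: [0.096, 0.995, -0.0, 0.0]
ft_force: [-0.9, 0.8, -1.7]
grip_width: 0.0458
grasp_force: 15.0
```

```bash
python3 -c "
from h import *
go([.4965,-.0662,.06])"
```

```text
clk 4.73 pos [0.4537 0.315  0.121 ] yangle 78.98 tool units [ -5.74 -18.3    3.06] F [-0.9  0.8 -1.7] z [ 0. -0. -1.]
```

Emit:
servo_tool:
  plan:
    - [-0.15, -0.5, 0, 0]
    - [-0.3, -0.9, 0, 0]
    - [-0.3, -0.95, 0, 0]
    - [-0.3, -0.95, 0, 0]
    - [-0.3, -0.95, 0, 0]
    - [-0.3, -0.95, 0, 0]
    - [-0.3, -0.95, 0, 0]
    - [-0.3, -0.95, 0, 0]
    - [-0.3, -0.95, 0, 0]
    - [-0.3, -0.95, 0, 0]
    - [-0.3, -0.95, 0, 0]
    - [-0.3, -0.95, 0, 0]
    - [-0.3, -0.95, 0, 0]
    - [-0.3, -0.95, 0, 0]
    - [-0.3, -0.95, 0, 0]
    - [-0.3, -0.95, 0, 0]
    - [-0.3, -0.95, 0.5, 0]
    - [-0.3, -0.95, 0.7, 0]
    - [-0.2, -0.8, 0.7, 0]
    - [-0.1, -0.4, 0.5, 0]

```text
clock: 6.4
ee_pos: [0.4921, -0.0593, 0.0712]
tcp_rot: [0.099, 0.995, -0.001, -0.001]
ft_force: [0.1, -0.7, -1.9]
grip_width: 0.0458
grasp_force: 15.0
```

Emit:
servo_tool:
  plan:
    - [0, 0, 0.3, 0]
    - [0, 0, 0, 0]
    - [0, 0, 0, 0]

```text
clock: 6.65
ee_pos: [0.4934, -0.054, 0.0665]
tcp_rot: [0.096, 0.995, 0.001, -0.0]
ft_force: [0.4, 0.5, -1.6]
grip_width: 0.0459
grasp_force: 15.0
```

```bash
python3 -c "
from h import *
go([.4965,-.0662,.011])
a=snap('scene');b=snap('top')
f=lambda c,x,y:cv2.resize(c['color'][y:y+120,x:x+78,::-1],(390,600),interpolation=cv2.INTER_CUBIC)
cv2.imwrite('pics/f.png',np.hstack([f(a,205,170),f(b,262,125)]))"
```

```text
clk 6.65 pos [ 0.4934 -0.054   0.0665] yangle 78.94 tool units [-0.27 -0.57  2.77] F [ 0.4  0.5 -1.6] z [-0.001  0.001 -1.   ]
```

View pics/f.png

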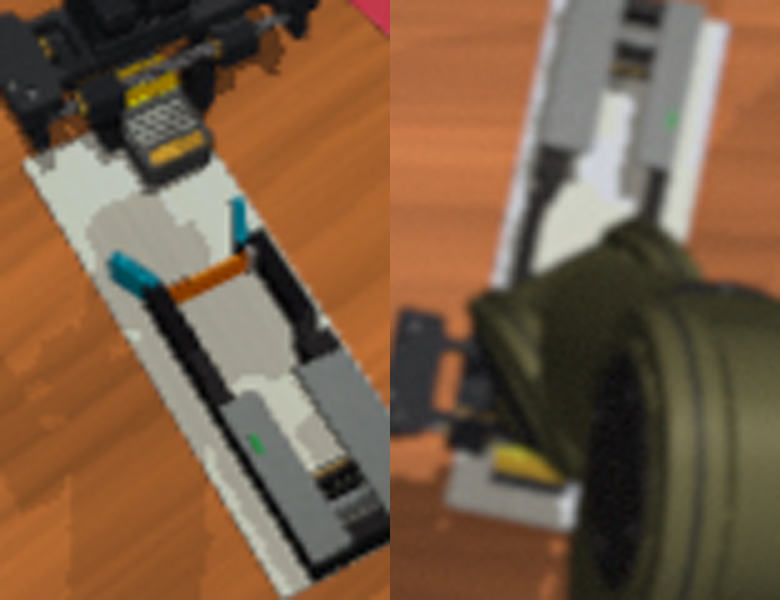

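The cartridge hangs over the landing with its contacts towards the gate. In the left half the brass is at (175,150) and the flap at (210,280). Correcting sideways and lowering.

Emit:
servo_tool:
  plan:
    - [-0.15, -0.57, 0.3, 0]
    - [0, 0, 0.7, 0]
    - [0, 0, 0.7, 0]
    - [0, 0, 0.5, 0]
    - [0, 0, 0.3, 0]
    - [0, 0, 0.15, 0]
    - [0, 0, 0, 0]
    - [0, 0, 0, 0]
    - [0, 0, 0, 0]

```text
clock: 7.5
ee_pos: [0.4947, -0.0674, 0.0141]
tcp_rot: [0.097, 0.995, 0.0, 0.0]
ft_force: [0.7, -0.3, -2.1]
grip_width: 0.0461
grasp_force: 15.0
```

```bash
python3 -c "
from h import *
go([.4965,-.0662,.0112])"
```

```text
clk 7.5 pos [ 0.4947 -0.0674  0.0141] yangle 78.81 tool units [-0.08  0.07  0.15] F [ 0.7 -0.3 -2.1] z [ 0.001  0.    -1.   ]
```

Close to the mark (under 2 mm). Touch down and check the force before letting go.

Emit:
servo_tool:
  plan:
    - [0, 0.05, 0.08, 0]
    - [0, 0, 0.06, 0]
    - [0, 0, 0.03, 0]
    - [0, 0, 0, 0]

```text
clock: 7.83
ee_pos: [0.4949, -0.0661, 0.0108]
tcp_rot: [0.097, 0.995, 0.0, 0.0]
ft_force: [-0.2, 0.5, 4.7]
grip_width: 0.0459
grasp_force: 15.0
```

Emit:
servo_tool:
  plan:
    - [0, 0, 0, 0]
    - [0, 0, 0, 0]
    - [0, 0, 0, 0]
    - [0, 0, 0, 0]
    - [0, 0, 0, 0]
    - [0, 0, 0, 0]
  jaw: 1

```text
clock: 8.33
ee_pos: [0.4945, -0.0664, 0.0102]
tcp_rot: [0.098, 0.995, 0.0, -0.0]
ft_force: [0.3, 0.0, 0.6]
grip_width: 0.0836
grasp_force: 0.0
```

Emit:
servo_tool:
  plan:
    - [0, 0, -0.3, 0]
    - [0, 0, -0.7, 0]
    - [0, 0, -0.9, 0]
    - [0, 0, -0.9, 0]
    - [0.5, 0, -0.5, 0]
    - [0.8, 0, 0, 0]
    - [0.8, 0, 0, 0]
    - [0.8, 0, 0, 0]
    - [0.6, 0, 0, 0]
    - [0, 0, 0, 0]
    - [0, 0, 0, 0]

```text
clock: 9.25
ee_pos: [0.426, -0.0527, 0.0766]
tcp_rot: [0.097, 0.995, -0.0, 0.0]
ft_force: [-0.4, 0.5, -0.4]
grip_width: 0.088
grasp_force: 0.0
```

```bash
cat > v.py <<'E'
import sys
from h import *
a=snap('scene');b=snap('top')
f=lambda c,x,y:cv2.resize(c['color'][y:y+120,x:x+78,::-1],(390,600),interpolation=cv2.INTER_CUBIC)
cv2.imwrite('pics/%s.png'%sys.argv[1],np.hstack([f(a,205,170),f(b,262,125)]))
go([.4965,-.0662,.06])
E
python3 v.py g
```

```text
clk 9.35 pos [ 0.4273 -0.0528  0.0765] yangle 78.8 tool units [-3.52  0.02  0.83] F [-0.   0.8 -0.1] z [ 0.002  0.    -1.   ]
```

View pics/g.png

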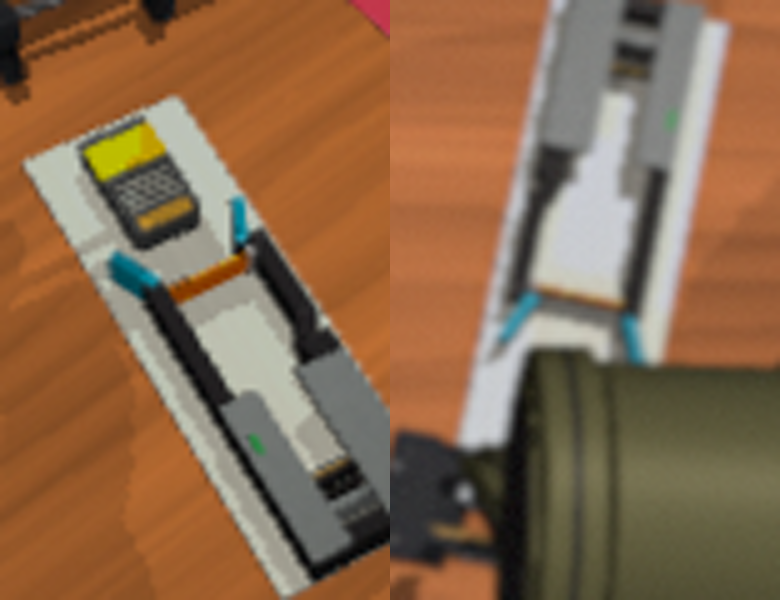

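The cartridge lies square on the landing (left half, about (140,185)), contacts towards the flap. The hand is behind it. Shut the fingers, lower behind it and push.

Emit:
servo_tool:
  plan:
    - [0, 0, 0, 0]
    - [0, 0, 0.3, 0]
    - [0, 0, 0.6, 0]
    - [0, 0, 0.8, 0]
    - [0, 0, 0.8, 0]
    - [0, 0, 0.5, 0]
    - [0, 0, 0.3, 0]
    - [0, 0, 0.1, 0]
    - [0, 0, 0, 0]
    - [0, 0, 0, 0]
  jaw: -1

```text
clock: 10.18
ee_pos: [0.4283, -0.0544, 0.0366]
tcp_rot: [0.097, 0.995, -0.002, -0.003]
ft_force: [-0.1, -0.2, 0.4]
grip_width: 0.0237
grasp_force: 0.0
```

```bash
python3 -c "
from h import *
go([.573,-.0813,.0095])"
```

```text
clk 10.18 pos [ 0.4283 -0.0544  0.0366] yangle 78.82 tool units [-7.37  0.09  1.31] F [-0.1 -0.2  0.4] z [-0.006 -0.003 -1.   ]
```

Emit:
servo_tool:
  plan:
    - [-0.3, 0, 0, 0]
    - [-0.15, 0, 0.3, 0]
    - [0, 0, 0.3, 0]
    - [0, 0, 0.3, 0]
    - [0, 0, 0.3, 0]
    - [0, 0, 0.15, 0]
    - [0, 0, 0, 0]
    - [0, 0, 0, 0]

```text
clock: 10.85
ee_pos: [0.4344, -0.0562, 0.0123]
tcp_rot: [0.098, 0.995, -0.002, -0.003]
ft_force: [0.0, -0.7, -0.3]
grip_width: 0.0011
grasp_force: 0.0
```

```bash
python3 -c "
from h import *
go([.573,-.0813,.0095]);print(sensors.read_state()['joint_positions'].round(2),sensors.read_state()['grip_width'])"
```

```text
clk 10.85 pos [ 0.4344 -0.0562  0.0123] yangle 78.79 tool units [-7.04  0.12  0.1 ] F [ 0.  -0.7 -0.3] z [-0.006 -0.004 -1.   ]
[ 0.16  0.93 -0.22  2.25  1.68  0.18 -0.28] 0.0010623376059114426
```

Emit:
servo_tool:
  plan:
    - [-0.1, 0.05, 0.05, 0]
    - [-0.15, 0.05, 0.05, 0]
    - [-0.15, 0, 0, 0]
    - [-0.15, 0, 0, 0]
    - [-0.15, 0, 0, 0]
    - [-0.2, 0, 0, 0]
    - [-0.2, 0, 0, 0]
    - [-0.2, 0, 0, 0]
    - [-0.2, 0, 0, 0]
    - [-0.2, 0, 0, 0]
    - [-0.2, 0, 0, 0]
    - [-0.2, 0, 0, 0]
    - [-0.2, 0, 0, 0]
    - [-0.2, 0, 0, 0]
    - [-0.2, 0, 0, 0]
    - [-0.2, 0, 0, 0]
    - [-0.2, 0, 0, 0]
    - [-0.2, 0, 0, 0]
    - [-0.1, 0, 0, 0]
    - [0, 0, 0, 0]

```text
clock: 12.52
ee_pos: [0.5013, -0.0678, 0.0099]
tcp_rot: [0.098, 0.995, -0.003, -0.003]
ft_force: [-3.4, -0.8, 2.8]
grip_width: 0.0008
grasp_force: 1.9
```

```bash
python3 v.py i
```

```text
clk 12.62 pos [ 0.5013 -0.0678  0.0099] yangle 78.79 tool units [ 0.26  0.02 -2.5 ] F [-3.2 -0.4  2.6] z [-0.006 -0.005 -1.   ]
```

View pics/i.png

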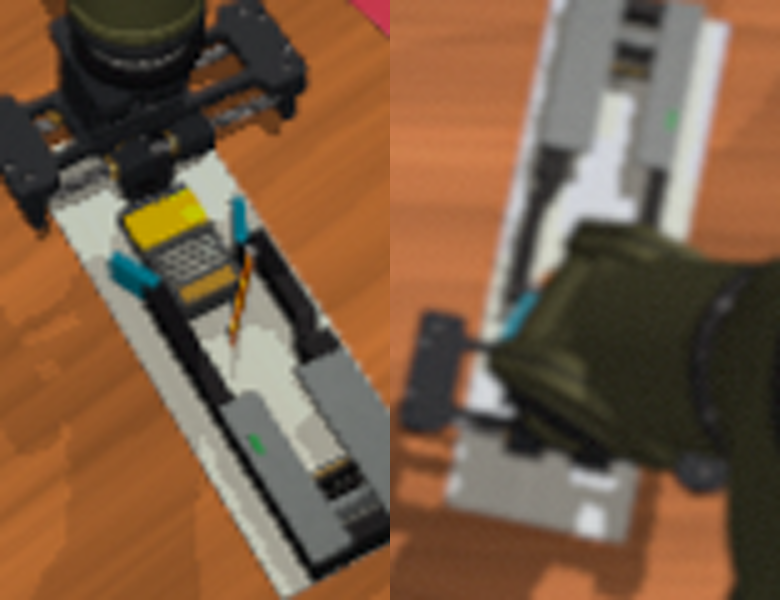

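The cartridge is entering the gate square. Its nose is at (205,300) in the left half and the flap is folding inwards. Continue.

Emit:
servo_tool:
  plan:
    - [-0.2, 0, 0, 0]
    - [-0.25, 0, 0, 0]
    - [-0.25, 0, 0, 0]
    - [-0.25, 0, 0, 0]
    - [-0.25, 0, 0, 0]
    - [-0.25, 0, 0, 0]
    - [-0.25, 0, 0, 0]
    - [-0.25, 0, 0, 0]
    - [-0.25, 0, 0, 0]
    - [-0.25, 0, 0, 0]
    - [0, 0, 0, 0]

```text
clock: 13.53
ee_pos: [0.5518, -0.077, 0.0098]
tcp_rot: [0.098, 0.995, -0.002, -0.001]
ft_force: [0.5, -0.1, 1.0]
grip_width: 0.0004
grasp_force: 0.0
```

Emit:
servo_tool:
  plan:
    - [-0.2, 0, 0, 0]
    - [-0.25, 0, 0, 0]
    - [-0.25, 0, 0, 0]
    - [-0.25, 0, 0, 0]
    - [-0.25, 0, 0, 0]
    - [-0.25, 0, 0, 0]
    - [-0.25, 0, 0, 0]
    - [-0.25, 0, 0, 0]
    - [-0.25, 0, 0, 0]
    - [-0.25, 0, 0, 0]
    - [0, 0, 0, 0]

```text
clock: 14.45
ee_pos: [0.5995, -0.0865, 0.0096]
tcp_rot: [0.098, 0.995, -0.002, -0.001]
ft_force: [0.7, -0.9, -0.7]
grip_width: 0.0003
grasp_force: 0.0
```

```bash
python3 -c "
from h import *
go([.573,-.0813,.0095])"
```

```text
clk 14.45 pos [ 0.5995 -0.0865  0.0096] yangle 78.77 tool units [ 1.35 -0.    0.01] F [ 0.7 -0.9 -0.7] z [-0.003 -0.004 -1.   ]
```

Emit:
servo_tool:
  plan:
    - [-0.1, 0, 0, 0]
    - [-0.15, 0, 0, 0]
    - [-0.15, 0, 0, 0]
    - [-0.15, 0, 0, 0]
    - [-0.15, 0, 0, 0]
    - [-0.1, 0, 0, 0]
    - [0, 0, 0, 0]

```text
clock: 15.03
ee_pos: [0.6142, -0.0893, 0.0095]
tcp_rot: [0.097, 0.995, -0.002, -0.002]
ft_force: [-1.5, 1.1, 0.7]
grip_width: 0.0004
grasp_force: 0.5
```

Emit:
servo_tool:
  plan:
    - [-0.05, 0, 0, 0]
    - [-0.05, 0, 0, 0]
    - [-0.05, 0, 0, 0]
    - [-0.05, 0, 0, 0]
    - [0, 0, 0, 0]

```text
clock: 15.45
ee_pos: [0.6176, -0.09, 0.0095]
tcp_rot: [0.097, 0.995, -0.002, -0.002]
ft_force: [-2.1, 1.8, 1.5]
grip_width: -0.0002
grasp_force: 1.4
```

Emit:
servo_tool:
  plan:
    - [-0.05, 0, 0, 0]
    - [-0.05, 0, 0, 0]
    - [-0.05, 0, 0, 0]
    - [-0.05, 0, 0, 0]
    - [0, 0, 0, 0]

```text
clock: 15.87
ee_pos: [0.6219, -0.0918, 0.0093]
tcp_rot: [0.098, 0.995, -0.003, -0.002]
ft_force: [-1.1, 0.0, -0.2]
grip_width: 0.0005
grasp_force: 0.5
```

Emit:
servo_tool:
  plan:
    - [-0.05, 0, 0, 0]
    - [-0.05, 0, 0, 0]
    - [-0.05, 0, 0, 0]
    - [0, 0, 0, 0]

```text
clock: 16.2
ee_pos: [0.6247, -0.0922, 0.0094]
tcp_rot: [0.098, 0.995, -0.003, -0.002]
ft_force: [-0.9, -0.7, -0.0]
grip_width: 0.0002
grasp_force: 0.4
```

Emit:
servo_tool:
  plan:
    - [-0.05, 0, 0, 0]
    - [-0.05, 0, 0, 0]
    - [-0.05, 0, 0, 0]
    - [0, 0, 0, 0]

```text
clock: 16.53
ee_pos: [0.6275, -0.0923, 0.0094]
tcp_rot: [0.098, 0.995, -0.002, -0.002]
ft_force: [-1.0, -1.2, 0.2]
grip_width: 0.0004
grasp_force: 0.5
```

Emit:
servo_tool:
  plan:
    - [-0.05, 0, 0, 0]
    - [-0.05, 0, 0, 0]
    - [0, 0, 0, 0]

```text
clock: 16.78
ee_pos: [0.6284, -0.0925, 0.0094]
tcp_rot: [0.097, 0.995, -0.002, -0.003]
ft_force: [-3.4, 0.3, 2.6]
grip_width: 0.0005
grasp_force: 2.1
```

Emit:
servo_tool:
  plan:
    - [-0.05, 0, 0, 0]
    - [-0.05, 0, 0, 0]
    - [0, 0, 0, 0]

```text
clock: 17.03
ee_pos: [0.6288, -0.0925, 0.0094]
tcp_rot: [0.097, 0.995, -0.003, -0.005]
ft_force: [-7.6, 0.8, 7.1]
grip_width: 0.0005
grasp_force: 4.1
```

Emit:
servo_tool:
  plan:
    - [-0.05, 0, 0, 0]
    - [-0.05, 0, 0, 0]
    - [0, 0, 0, 0]

```text
clock: 17.28
ee_pos: [0.6304, -0.0928, 0.0094]
tcp_rot: [0.097, 0.995, -0.003, -0.005]
ft_force: [-9.0, 1.0, 8.0]
grip_width: 0.0001
grasp_force: 4.5
```

Emit:
servo_tool:
  plan:
    - [-0.05, 0, 0, 0]
    - [-0.05, 0, 0, 0]
    - [0, 0, 0, 0]

```text
clock: 17.53
ee_pos: [0.6323, -0.0932, 0.0094]
tcp_rot: [0.097, 0.995, -0.003, -0.005]
ft_force: [-8.3, 0.4, 7.7]
grip_width: 0.0005
grasp_force: 4.6
```

Emit:
servo_tool:
  plan:
    - [-0.03, 0, -0.05, 0]
    - [-0.03, 0, -0.03, 0]
    - [0, 0, 0, 0]

```text
clock: 17.78
ee_pos: [0.6347, -0.0937, 0.0103]
tcp_rot: [0.097, 0.995, -0.002, -0.004]
ft_force: [-5.1, -0.0, -0.3]
grip_width: 0.0006
grasp_force: 2.5
```

Emit:
servo_tool:
  plan:
    - [-0.05, 0, 0, 0]
    - [-0.03, 0, 0, 0]
    - [0, 0, 0, 0]

```text
clock: 18.03
ee_pos: [0.6368, -0.0942, 0.0103]
tcp_rot: [0.097, 0.995, -0.002, -0.004]
ft_force: [-4.9, 0.8, -1.9]
grip_width: 0.0005
grasp_force: 2.7
```

Emit:
servo_tool:
  plan:
    - [-0.03, 0, 0, 0]
    - [0, 0, 0, 0]

```text
clock: 18.2
ee_pos: [0.6369, -0.0942, 0.0103]
tcp_rot: [0.097, 0.995, -0.002, -0.004]
ft_force: [-6.8, 0.7, -0.8]
grip_width: 0.0004
grasp_force: 3.2
```

Emit:
servo_tool:
  plan:
    - [-0.03, 0, 0, 0]
    - [0, 0, 0, 0]

```text
clock: 18.37
ee_pos: [0.6371, -0.0943, 0.0102]
tcp_rot: [0.097, 0.995, -0.002, -0.005]
ft_force: [-8.2, 1.2, -1.1]
grip_width: 0.0006
grasp_force: 3.6
```

Emit:
servo_tool:
  plan:
    - [-0.03, 0, 0, 0]
    - [0, 0, 0, 0]

```text
clock: 18.53
ee_pos: [0.6372, -0.0943, 0.0101]
tcp_rot: [0.097, 0.995, -0.003, -0.005]
ft_force: [-8.3, 1.0, -0.2]
grip_width: 0.0002
grasp_force: 4.1
```

Emit:
servo_tool:
  plan:
    - [-0.04, 0, 0, 0]
    - [0, 0, 0, 0]

```text
clock: 18.7
ee_pos: [0.6374, -0.0943, 0.0099]
tcp_rot: [0.097, 0.995, -0.003, -0.006]
ft_force: [-9.1, 1.0, 0.9]
grip_width: 0.0004
grasp_force: 4.6
```

Emit:
servo_tool:
  plan:
    - [-0.04, 0, 0, 0]
    - [0, 0, 0, 0]

```text
clock: 18.87
ee_pos: [0.6375, -0.0944, 0.0097]
tcp_rot: [0.097, 0.995, -0.003, -0.006]
ft_force: [-9.3, 0.9, 0.9]
grip_width: 0.0002
grasp_force: 5.2
```

Emit:
servo_tool:
  plan:
    - [-0.05, 0, -0.01, 0]
    - [0, 0, 0, 0]

```text
clock: 19.03
ee_pos: [0.6378, -0.0943, 0.0098]
tcp_rot: [0.097, 0.995, -0.003, -0.007]
ft_force: [-11.6, 1.4, 0.3]
grip_width: 0.0011
grasp_force: 5.5
```

Emit:
servo_tool:
  plan:
    - [-0.05, 0, -0.01, 0]
    - [0, 0, 0, 0]

```text
clock: 19.2
ee_pos: [0.6379, -0.0944, 0.0097]
tcp_rot: [0.097, 0.995, -0.003, -0.008]
ft_force: [-11.6, 2.0, 0.5]
grip_width: 0.0003
grasp_force: 6.2
```

Emit:
servo_tool:
  plan:
    - [-0.04, 0, -0.01, 0]
    - [0, 0, 0, 0]
    - [0, 0, 0, 0]

```text
clock: 19.45
ee_pos: [0.638, -0.0944, 0.0097]
tcp_rot: [0.097, 0.995, -0.003, -0.008]
ft_force: [-13.9, 2.0, 2.0]
grip_width: 0.0001
grasp_force: 6.8
```

The force rose at about 7 N/mm over the last 1.2 mm, after roughly 8 mm of yielding travel, so the connector is bottomed. Now draw back and lift out.

Emit:
servo_tool:
  plan:
    - [0.1, 0, 0, 0]
    - [0.15, 0, 0, 0]
    - [0.15, 0, 0, 0]
    - [0.15, 0, 0, 0]
    - [0, 0, 0, 0]

```text
clock: 19.87
ee_pos: [0.6347, -0.093, 0.0123]
tcp_rot: [0.097, 0.995, -0.002, -0.001]
ft_force: [0.2, -0.8, -0.3]
grip_width: 0.0002
grasp_force: 0.0
```

Emit:
servo_tool:
  plan:
    - [0, 0, -0.3, 0]
    - [0, 0, -0.5, 0]
    - [0, 0, -0.8, 0]
    - [0, 0, -0.9, 0]
    - [0, 0, -0.9, 0]
    - [0, 0, -0.9, 0]
    - [0.7, 0, -0.9, 0]
    - [0.9, 0, -0.5, 0]
    - [0.9, 0, 0, 0]
    - [0.9, 0, 0, 0]
    - [0.9, 0, 0, 0]
    - [0.9, 0, 0, 0]
    - [0.9, 0, 0, 0]
    - [0.9, 0, 0, 0]
    - [0.9, 0, 0, 0]
    - [0.5, 0, 0, 0]
    - [0, 0, 0, 0]
    - [0, 0, 0, 0]

```text
clock: 21.37
ee_pos: [0.4701, -0.0602, 0.1276]
tcp_rot: [0.097, 0.995, -0.002, -0.001]
ft_force: [0.0, -0.2, 0.4]
grip_width: 0.0005
grasp_force: 0.0
```

```bash
python3 v.py j
```

```text
clk 21.47 pos [ 0.4708 -0.0603  0.1271] yangle 78.78 tool units [-1.33 -0.02  3.35] F [-0.4 -0.9  0.1] z [-0.002 -0.004 -1.   ]
```

View pics/j.png

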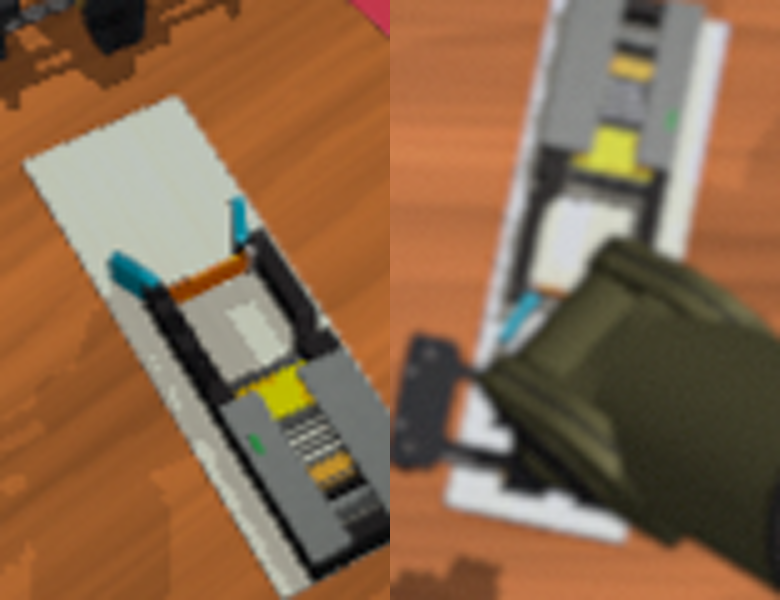

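The cartridge is seated under the roof (left half, band at (280,390)), the flap is shut at (205,280) and the hand is clear. Handing in.

```bash
python3 -c "
from cell import ticket
print(ticket.close_job())"
```

```text
the job is handed in; nothing more can be done
None
```

The yellow-banded cartridge is in the dock with its connector pressed home (about 14 N peak, rising steeply at the stop), the flap is shut behind it, I touched nothing else on the desk, and the job was handed in at about 21.5 s.

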